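Pack the plug-in chargers into the travel case

ROBOT

A 6-joint arm with a two-finger parallel gripper is mounted at the origin on a cart in front of the work surface, level with it; the furniture and walls round the work are solid. World frame = base frame: x ahead of the robot, y to its left, z up, the work surface at z = 0. Lengths are in m, angles in rad, forces in N, time in s.
With the tool pointing down it reaches from about 0.3 to 0.875 m from the base axis. Payload 6.4 kg.
Tool frame: the origin (TCP) lies on the centre line of the jaws, within the pads' length; the fingertips stand 22 mm ahead of it and the grasp point (between the pads) lies 3 mm ahead of it; z points along the fingers, y is the line along which they close (so a half turn about z gives the same grasp; the last joint's range is limited). The gripper opens to 85 mm and grips with 20 to 120 N. Pads are 22 mm wide; open, the fingers measure 114 mm over their backs; the gripper's body (76 mm by 85 mm) begins 54 mm behind the grasp point. The pads swing forward as they close: fully open they stand 13 mm farther back than shut.
Start: joints at [1.14, 0.181, 1.607, -0, 1.354, -0.206], TCP at [0.128, 0.561, 0.253] pointing down, gripper open.
Joint ranges: [-2.99, 2.99], [-0.89, 2.07], [0.3, 2.58], [-1.14, 4.28], [0, 2.63], [-3.12, 3.12]. Speed limits (rad/s): [2.57, 2.57, 3.01, 3.14, 3.14, 3.14].

INTERFACE

Orientations are given as a unit quaternion [w, x, y, z].
In Python, from bench import ctrl gives the robot as it stands. The module is installed in compiled form; this text tells all that it offers.
- The arm moves only by the tool servo_tool, never from a script. Its argument "commands" is a list of rows, each a list of 3 entries, a list of its own where there are three numbers: the shift along the tool's x, y, z in mm, then the turn about the tool's z in rad, then the finger opening in mm, from 0 to 85.4. In form: [[[dx, dy, dz], turn, jaw], ...]. A call has 1 to 20 rows; each row shifts and turns the commanded pose from where the row before left it, along the tool's axes as they then stand; what a row does not reach is not made up. A row lasts 1/8 s, in which the tool goes at most 62.5 mm and 10.7 degrees, less where a joint would pass 70% of its speed; a pose out of reach is approached as far as the arm can. A call with a gripper value outside its range is refused whole. The fingers move at their own pace and stop on an object; the grip force is fixed at half the most. Time passes only in rows, so rows that do not move let the fingers close. It gives the time, the measured TCP pose, the force, the opening and the grip force at its end, in the units of the state.
- ctrl.get_obs(): the state, without advancing time (a new reading comes with each control period).
- ctrl.camera(name): name is "scene" or "top" or "wrist"; returns a dict with "color" (400x640x3 uint8, red, green, blue), "z_map" (400x640 float32, m along the optical axis (not along the pixel's ray), 0 where there is no reading), "fx", "fy", "cx", "cy" (pixels), "k1" (the pictures are not rectified: a ray, as slopes to the right and down, at radius r is drawn at 1 + k1 r^2 times it, then the intrinsics apply), "R" (3x3) and "t" (3): a world point X has camera coordinates R X + t. Camera axes: x right, y down, z forward; pixel columns grow to the right and rows downward; lengths in m; the calibration is good to about 2 mm. A picture is of the moment at which its call begins.
- ctrl.hand_in(): hands the job in; it is judged then, once.
The state is a dict: "time_s": time; "q": joint angles; "dq": joint speeds; "joint_efforts": joint torques, N m; "eef_pos": TCP position; "eef_rot": TCP orientation; "wrist_force": force on the tool from outside, world axes, zero at the start; "torque": the same for the moment, N m; "opening": opening from 0.0 (shut) to 1.0 (fully open); "grasp_force": force on a finger pad.
Only numpy, scipy, OpenCV 4.12 (cv2) and the standard library are available. Lean on these libraries where they do the work, as an engineer would, in place of code of your own. Each camera call takes 0.05 s, during which the arm holds its last target. There are 200 camera calls.

TASK

Pack the chargers away for the drive: turn the clamp knob counter-clockwise until it is clearly slack, slide the keeper bar fully towards you so that its tabs clear the chargers, then pull every charger out of the socket bank and put them all, with the red memory stick, into the blue case. When everything is in, push the keeper bar fully home again and turn the knob back tight so that it cannot rattle, close both half lids of the case so that they lie flat edge to edge, and leave the kitchen timer standing where it is.

Things in the scene. Friction and masses are not known exactly. Their poses are not given: they have to be found in the camera images.
- socket_bank: Grey 12 V socket bank fixed to the worktop, 250 long (x -155 to +95 of its frame) x 74 wide (y -44 to +30), 40 high. Origin on the worktop under the middle socket; x runs along the row, away from the robot, y to the left. Three square 22 mm socket holes at x = -65, 0, +65, y = 0. Sprung balls hold each charger: a straight upward pull of about 10 N frees it, then it lifts out (30 deep).
- clamp_knob (a joint): Clamp knob on a steel bridge over the keeper bar, at x -125, y -37 of the bank. 0 = tight, grows to 1.6 rad as it turns counter-clockwise from above; stays where left (0.05 N m friction). Starts near 0. Its pin holds the keeper bar below about 0.9 rad; clearly slack means 1.0 rad or more, tight again below 0.3. The pin goes down again only when the keeper bar is home.
- clamp_top (a point): Centre of the top of the clamp knob, on its axis, 98 above the worktop. The grip is a black bar 46 long x 12 wide x 26 high; its length lies along this frame's x axis and turns with the knob.
- keeper (a joint): Aluminium keeper bar along the right-hand (y -36) side of the bank. Its three tabs lie 2.5 mm over the chargers' collars and stop them being pulled. 0 = locked, 0.034 m = fully slid towards the robot (-x of the bank), tabs then between the sockets; clear of the collars from 0.028. Slides with about 1.5 N, stays where left. Home means within 2 mm of 0.
- keeper_lug (a point): Centre of the top of the red lug on the keeper bar, 84 above the worktop: an upright block 12 (along the bank's x) x 20 (y) x 36 high, outside the bank's right edge, to pinch or push.
- case: Blue open case fixed to the worktop, outside 150 (x) x 184 (y) x 99 high; walls 5, floor 4. Origin on the worktop under its centre. Two low cross walls (top at z 29), at y = +-29 of its frame, part the floor into three bays, 140 long in x, 55 wide in y; any item may go in any bay. Half lids on the front (x -75) and rear (x +75) rims at z 99 meet over the middle.
- lid_front (a joint): Front half lid, hinged on the case's front rim. 0 = closed, lying on the rim; about 1.57 upright; starts open leaning back towards the robot, 1.7 to 2.1. Friction hinge (0.09 N m): stays where left and must be pushed right down.
- lid_rear (a joint): Rear half lid, hinged on the case's rear rim, mirror image of the front one: 0 = closed, starts open leaning away from the robot, 1.7 to 2.1; same friction hinge.
- lid_front_hinge (a point): Middle of the front lid's hinge line, 99 above the worktop. The lid is a plate 74.5 (from hinge to free edge) x 184 x 6 thick; closed, its top is 6 above the hinge line.
- lid_rear_hinge (a point): Middle of the rear lid's hinge line, 99 above the worktop; same plate.
- usb_stick: Red memory stick with a metal cap, 18x50x9, lying on the worktop behind the gap between bank and case. Origin at the centre of its underside, y along its length.
- charger_black: 12 V charger plug, black with two orange ports on top; stands in one of the sockets, or is absent. Origin at the lower tip, z up along its axis: barrel 20 dia. from 0 to 30, round collar 44 dia. from 30 to 34, square head 24x24 (sides along x and y) from 34 to 70, the part to grip. Plugged in, the tip is 10 and the head's top 80 above the worktop. 0.04 to 0.08 kg.
- charger_white: 12 V charger plug, white with two blue ports on top; stands in one of the sockets, or is absent. Origin at the lower tip, z up along its axis: barrel 20 dia. from 0 to 30, round collar 44 dia. from 30 to 34, square head 24x24 (sides along x and y) from 34 to 70, the part to grip. Plugged in, the tip is 10 and the head's top 80 above the worktop. 0.04 to 0.08 kg.
- charger_green: 12 V charger plug, green with two white ports on top; stands in one of the sockets, or is absent. Origin at the lower tip, z up along its axis: barrel 20 dia. from 0 to 30, round collar 44 dia. from 30 to 34, square head 24x24 (sides along x and y) from 34 to 70, the part to grip. Plugged in, the tip is 10 and the head's top 80 above the worktop. 0.04 to 0.08 kg.
- egg_timer: Bystander: cream kitchen timer with a red grip on top, 62x61x56 mm, on the worktop right of the bank, in front of the sink. Origin at the centre of its underside.

How it is judged:
By the outcome, as a careful person would: the job done as asked, in the order asked, and still so for the second after the job is handed in, with the robot touching nothing.
Of charger_black, charger_white, charger_green only 2 to 3 are there at a start; the rules pass over those that are not, and their reading is None.
At some moment in a run one of usb_stick may be knocked a few centimetres aside while the robot is not near it.
Once in a run the grip may slacken for a moment while it holds something.
It also fails if it takes over 210 s, if anything falls off the work surface, if the arm or the gripper's body presses on something with over 40 N, if the wrist force passes 120 N, or if a joint passes its speed limit or range.

## Working session

There is one attempt and no reset: what is moved stays moved. The work goes in short steps, Python scripts to look and compute and a tool call to move; the robot and the scene stay as the last step left them, time stands still between calls to the robot, and variables do not carry over. Pictures are saved under pics/ and viewed, at most 17 in all, crops included, and the job is handed in when it is done.

Besides the shell and the picture viewer there is one more tool, called after "Request:" as a command line: name --argument value ..., lists and objects as JSON in quotes. servo_tool: Moves the arm, as the interface text tells. Its arguments: {"type":"object","properties":{"commands":{"type":"array"}},"required":["commands"]}

```bash
mkdir -p pics
cat > h.py <<'E'
import numpy as np, cv2, pickle
from bench import ctrl
def cam(n):
    c=ctrl.camera(n); pickle.dump(c,open(f'/tmp/{n}.pkl','wb')); return c
def world(c):
    v,u=np.mgrid[0:400,0:640].astype(float)
    K=np.array([[c['fx'],0,c['cx']],[0,c['fy'],c['cy']],[0,0,1]])
    p=cv2.undistortPoints(np.stack([u.ravel(),v.ravel()],1)[:,None],K,np.array([c['k1'],0,0,0.]))[:,0].reshape(400,640,2)
    z=c['z_map']; P=np.dstack([p*z[...,None],z]); R=np.array(c['R'])
    W=(P-np.array(c['t']))@R; W[z==0]=np.nan; return W
def save(n,c,s=None):
    im=c['color'][...,::-1]
    if s: a,b,d,e,k=s; im=cv2.resize(im[b:e,a:d],None,fx=k,fy=k,interpolation=cv2.INTER_CUBIC)
    cv2.imwrite(f'pics/{n}.png',im)
E
python3 - <<'E'
from h import *
for n in ('top','scene'):
    c=cam(n); save(n+'1',c); print(n,c['fx'],c['k1'],-np.array(c['R']).T@c['t'])
o=ctrl.get_obs(); print({k:np.round(v,3) for k,v in o.items()})
E
```

```text
top 463.1108076502297 0.0010985350493462403 [-0.02210221 -0.15716589  1.10945799]
scene 428.08719307155764 0.003085056092832176 [-0.08526515 -0.35549238  0.7608891 ]
{'time_s': np.float64(0.1), 'q': array([ 1.14 ,  0.181,  1.608,  0.   ,  1.354, -0.206]), 'dq': array([-0.001, -0.001, -0.003,  0.001, -0.002,  0.001]), 'joint_efforts': array([ 0.0000e+00, -4.4588e+01, -3.5224e+01, -0.0000e+00,  4.0000e-03,
       -0.0000e+00]), 'eef_pos': array([0.128, 0.56 , 0.253]), 'eef_rot': array([-0.   ,  0.112,  0.994, -0.001]), 'wrist_force': array([-0.077, -0.663, -0.379]), 'torque': array([ 0.025, -0.007, -0.028]), 'grasp_force': np.float64(0.0), 'opening': np.float64(1.004)}
```

View pics/top1.png

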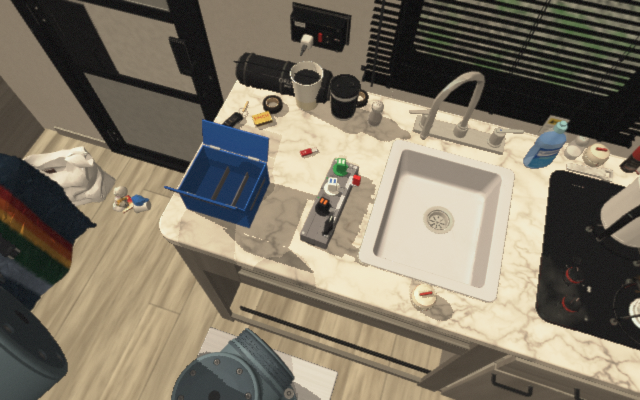

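View pics/scene1.png

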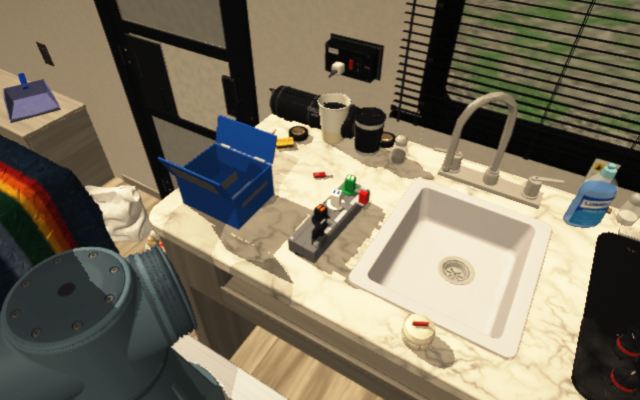

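The top view shows the case at about (225,185), and the bank running from (318,235) to (345,165). Black, white and green are at (323,205), (333,187) and (341,167). The knob is at (328,228), the red lug at (357,181), the stick at (309,153), and the timer at (424,296), well away. Next I'll measure.

Run:
```python
from h import *
for n,crop in (('top',(150,110,400,270,3)),):
    c=pickle.load(open(f'/tmp/{n}.pkl','rb')); save('crop1',c,crop)
for n in ('top','scene'):
    c=pickle.load(open(f'/tmp/{n}.pkl','rb'));W=world(c); I=c['color'].astype(int); r,g,b=I[...,0],I[...,1],I[...,2]
    X,Y,Z=W[...,0],W[...,1],W[...,2]
    print(n)
    roi=(X>.25)&(X<.9)&(Y>-.1)&(Y<.5)
    def rep(name,m):
        m=m&roi
        if m.sum()<4: print(name,'few');return
        p=W[m]; print(name,m.sum(),'med',np.round(np.median(p,0),4),'min',np.round(np.percentile(p,3,0),4),'max',np.round(np.percentile(p,97,0),4))
        return p
    red=(r>120)&(g<70)&(b<70)
    rep('lugtop',red&(Z>.078)&(Z<.09)); 
    p=rep('stickred',red&(Z<.025)&(Z>0))
    rep('greentop',(g>r+40)&(g>b+30)&(Z>.07)&(Z<.09))
    rep('bank39',(abs(Z-.04)<.004)&(Y<.15)&(Y>-.08))
    rep('knob',(Z>.092)&(Z<.105)&(Y<.12))
    rep('head80',(abs(Z-.08)<.004)&(Y<.12))
    blue=(b>r+40)
    rim=blue&(abs(Z-.099)<.004)
    p=rep('rim',rim)
    if p is not None:
        print(cv2.minAreaRect(p[:,:2].astype(np.float32)))
    p=rep('lidhi',blue&(Z>.115)); 
    m=(abs(Z-.04)<.004)&(Y<.15)&(Y>-.08)&roi
    print(cv2.minAreaRect(W[m][:,:2].astype(np.float32)))
    m=(Z>.092)&(Z<.105)&(Y<.12)&roi
    print('knobrect',cv2.minAreaRect(W[m][:,:2].astype(np.float32)) if m.sum() else 0)
```

```text
top
lugtop 27 med [ 0.6071 -0.0623  0.0838] min [ 0.5848 -0.0705  0.0792] max [ 0.6134 -0.0459  0.0871]
stickred 36 med [0.6895 0.1038 0.009 ] min [0.6779 0.0946 0.0051] max [0.7011 0.1174 0.0116]
greentop 58 med [ 0.638  -0.0097  0.0785] min [ 0.6314 -0.0222  0.0708] max [0.6548 0.0017 0.0819]
bank39 1378 med [ 0.5359 -0.0032  0.0402] min [ 0.428  -0.049   0.0365] max [0.8474 0.0634 0.0436]
knob 221 med [0.8296 0.0148 0.0975] min [ 0.4332 -0.0435  0.0925] max [0.8947 0.1173 0.104 ]
head80 359 med [ 0.6307 -0.0062  0.0797] min [ 0.4665 -0.0677  0.0765] max [0.8739 0.1096 0.0836]
rim 358 med [0.5344 0.2492 0.0985] min [0.421  0.1695 0.0952] max [0.5706 0.3519 0.1025]
((0.49540627002716064, 0.2612079083919525), (0.186078742146492, 0.15343953669071198), 89.4530258178711)
lidhi 1476 med [0.5833 0.2576 0.1475] min [0.3865 0.1739 0.117 ] max [0.596  0.3466 0.1691]
((0.6550188064575195, 0.050509288907051086), (0.22003832459449768, 0.4552263021469116), 86.6119155883789)
knobrect ((0.6887843608856201, -0.03050313889980316), (0.4928140938282013, 0.1611204743385315), 18.37410545349121)
scene
lu
[... 406 characters left out ...]
ob 270 med [0.8307 0.0136 0.0976] min [ 0.4334 -0.0434  0.0923] max [0.8897 0.1166 0.1042]
head80 434 med [ 0.6089 -0.006   0.0805] min [ 0.4379 -0.0666  0.0765] max [0.8701 0.109  0.0834]
rim 346 med [0.5365 0.2291 0.0987] min [0.4112 0.1705 0.0953] max [0.5694 0.3522 0.1023]
((0.4910767674446106, 0.26213470101356506), (0.16242147982120514, 0.18580912053585052), 0.1505342572927475)
lidhi 1649 med [0.5819 0.2541 0.1464] min [0.3859 0.1727 0.1171] max [0.5948 0.3458 0.1688]
((0.6543955206871033, 0.050669051706790924), (0.21678905189037323, 0.4528680443763733), 86.81916046142578)
knobrect ((0.687021791934967, -0.02844443917274475), (0.4907131493091583, 0.16137239336967468), 18.539228439331055)
```

View pics/crop1.png

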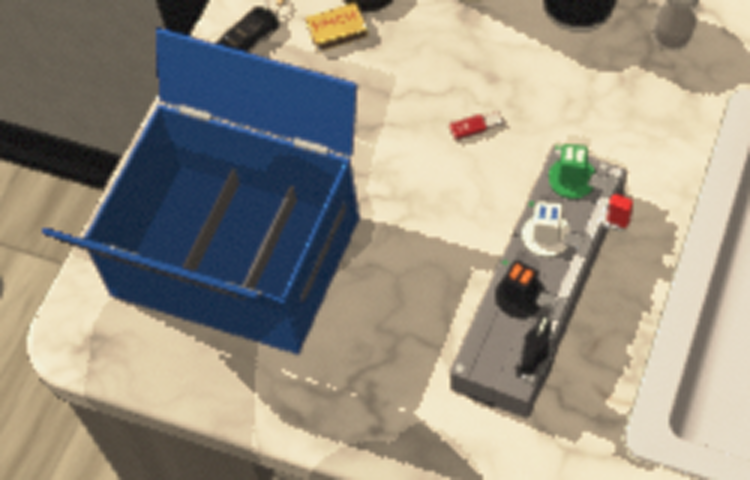

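Cropped view (scale 3, offset 150,110): the knob is black and lies nearly along the row at (535,348). The lug is at (620,212), the stick at (478,125), and the sockets hold black, white and green from near to far. Now for a finer fit of the bank, knob, heads and case.

Run:
```python
from h import *
for n in ('top','scene'):
    c=pickle.load(open(f'/tmp/{n}.pkl','rb'));W=world(c); I=c['color'].astype(int); r,g,b=I[...,0],I[...,1],I[...,2]
    X,Y,Z=W[...,0],W[...,1],W[...,2]
    roi=(X>.38)&(X<.69)&(Y>-.1)&(Y<.1)
    print(n)
    def rect(name,m):
        k,l=cv2.connectedComponents(m.astype(np.uint8))[:2]
        for i in range(1,k):
            q=l==i
            if q.sum()<8: continue
            p=W[q]; R=cv2.minAreaRect(p[:,:2].astype(np.float32)); print(name,q.sum(),np.round(np.mean(p,0),4),'rect',np.round(R[0],4),np.round(R[1],4),round(R[2],1), 'col',I[q].mean(0).astype(int))
    rect('bank',roi&(abs(Z-.04)<.005))
    rect('head',roi&(abs(Z-.08)<.004))
    rect('knob',roi&(Z>.090)&(Z<.106))
    rect('stick',(X>.6)&(X<.75)&(Y>.04)&(Y<.16)&(Z>.0055)&(Z<.016))
    # case walls: outer side y
    blue=(b>r+30)&(X>.3)&(X<.7)&(Y>.1)&(Y<.4)
    m=blue&(Z>.02)&(Z<.09)&(Y<.18); p=W[m]
    print('rightwall',np.polyfit(p[:,0],p[:,1],1),np.median(p[:,1]),p[:,0].min(),p[:,0].max())
    m=blue&(Z>.11)&(X>.53); p=W[m]; A=np.c_[p[:,1:],np.ones(len(p))]; k=np.linalg.lstsq(A,p[:,0],rcond=None)[0]; print('rear lid x=%.3f y+%.3f z+%.4f'%tuple(k),'x at hinge',k@[.2615,.099,1],'y',np.percentile(p[:,1],[1,99]),'zmax',p[:,2].max())
    m=blue&(Z>.11)&(X<.45); p=W[m]; A=np.c_[p[:,1:],np.ones(len(p))]; k=np.linalg.lstsq(A,p[:,0],rcond=None)[0]; print('front lid x=%.3f y+%.3f z+%.4f'%tuple(k),k@[.2615,.099,1],'z',p[:,2].max(),'y',np.percentile(p[:,1],[1,99]),'x',p[:,0].min())
```

```text
top
bank 1277 [ 0.5231 -0.0018  0.0404] rect [ 0.5491 -0.0078] [0.0773 0.2516] 89.5 col [134 128 113]
bank 40 [ 0.6659 -0.0295  0.0399] rect [ 0.6649 -0.0291] [0.0269 0.0174] 80.1 col [142 142 120]
bank 16 [ 0.6581 -0.0525  0.0397] rect [ 0.6572 -0.0526] [0.0311 0.0047] 1.8 col [116 104  92]
bank 68 [ 0.5391 -0.0456  0.0395] rect [ 0.5413 -0.0456] [0.0038 0.1256] 86.5 col [92 85 78]
head 69 [ 0.6437 -0.01    0.0794] rect [ 0.6447 -0.0096] [0.0254 0.0214] 17.1 col [130 178 121]
head 10 [ 0.6083 -0.0555  0.0805] rect [ 0.6085 -0.055 ] [0.005  0.0093] 89.6 col [198  67  60]
head 70 [ 0.5787 -0.0056  0.0798] rect [ 0.5799 -0.0056] [0.0239 0.0231] 7.8 col [199 201 193]
head 15 [ 0.607  -0.0674  0.0811] rect [ 0.6072 -0.0675] [0.0086 0.0103] 68.7 col [185  55  48]
head 72 [ 0.5143 -0.0025  0.0797] rect [ 0.5142 -0.0021] [0.0229 0.0234] 82.0 col [110  68  46]
knob 104 [ 0.4512 -0.0359  0.0971] rect [ 0.4523 -0.0358] [0.0435 0.0183] 9.1 col [59 55 51]
stick 71 [0.6926 0.1039 0.0088] rect [0.6965 0.1014] [0.0215 0.0494] 34.4 col [182  95  84]
rightwall [-0.0137123   0.17727595] 0.170252622516
[... 1254 characters left out ...]
[ 0.5136 -0.0022  0.08  ] rect [ 0.5147 -0.0012] [0.0242 0.025 ] 83.5 col [123  71  39]
head 27 [ 0.4401 -0.0381  0.0803] rect [ 0.442  -0.0396] [0.0099 0.0285] 54.6 col [26 24 22]
knob 132 [ 0.4502 -0.0359  0.097 ] rect [ 0.4525 -0.0347] [0.043  0.0201] 10.5 col [44 40 35]
stick 74 [0.6924 0.1048 0.0089] rect [0.6962 0.1034] [0.021  0.0497] 47.1 col [202 102  84]
rightwall [-0.00739434  0.17539917] 0.17159939325011472 0.4158358390674359 0.5660178295109513
rear lid x=-0.004 y+0.392 z+0.5293 x at hinge 0.5671863007597319 y [0.17218732 0.35002761] zmax 0.17229402635509708
front lid x=-0.007 y+-0.353 z+0.4473 0.41058562877574345 z 0.170615210072808 y [0.16994393 0.34999915] x 0.3831250706378693
```

Both cameras agree.
- **Bank:** yaw about -3.2°, middle socket at (.5795,-.0055).
- **Knob:** at (.4525,-.0355), which matches the bank geometry.
- **Lug:** at (.607,-.0625).
- **Case:** centre at (.4955,.262), yaw about 0.

I'll move to a point above the knob with the tool y axis along world x.

Request:
servo_tool --commands '[[[0,0,0],0.168,85],[[0,0,0],0.168,85],[[0,0,0],0.168,85],[[0,0,0],0.168,85],[[0,0,0],0.168,85],[[0,0,0],0.168,60],[[0,0,0],0.168,60],[[0,0,0],0.17,60],[[-50,27,0],0,60],[[-50,27,0],0,60],[[-50,27,0],0,60],[[-50,27,0],0,60],[[-50,27,0],0,60],[[-50,27,0],0,60],[[-50,27,0],0,40],[[-50,27,0],0,40],[[-50,27,0],0,40],[[-50,27,0],0,40],[[-50,27,0],0,40],[[-47,27,0],0,40]]'

```text
time_s: 2.6
eef_pos: [0.4526, -0.0384, 0.2531]
eef_rot: [-0.0, 0.707, 0.707, 0.0]
wrist_force: [0.7, 0.8, 0.2]
opening: 0.47
grasp_force: 0.0
```

```bash
cat >> h.py <<'E'
def pose():
    o=ctrl.get_obs(); w,x,y,z=o['eef_rot']; 
    from scipy.spatial.transform import Rotation as Ro
    R=Ro.from_quat([x,y,z,w]).as_matrix(); return o,np.array(o['eef_pos']),R
def to(x,y,z,adeg=None):
    o,p,R=pose(); d=R.T@(np.array([x,y,z])-p)*1000; a=np.degrees(np.arctan2(R[1,1],R[0,1]))
    s=f't={o["time_s"]:.1f} pos {np.round(p,4)} alpha {a:.1f} zax {np.round(R[:,2],3)} q {np.round(o["q"],2)} F {np.round(o["wrist_force"],1)} -> d {np.round(d,1)}'
    if adeg is not None: s+=f' turn {np.radians((a-adeg+180)%360-180):.3f}'
    print(s)
E
python3 - <<'E'
from h import *
to(.4525,-.0355,.2,-81)
c=cam('wrist'); save('w1',c); W=world(c); X,Y,Z=W[...,0],W[...,1],W[...,2]
m=(abs(X-.4525)<.035)&(abs(Y+.0355)<.035)&(Z>.09)&(Z<.105)
p=W[m][:,:2]; print(m.sum(),p.mean(0),cv2.minAreaRect(p.astype(np.float32)))
if m.sum()>5: 
    ev,V=np.linalg.eigh(np.cov(p.T)); print(np.degrees(np.arctan2(V[1,1],V[0,1])))
for n in ('top','scene'):
    W=world(pickle.load(open(f'/tmp/{n}.pkl','rb')));X,Y,Z=W[...,0],W[...,1],W[...,2]
    m=(abs(X-.4525)<.035)&(abs(Y+.0355)<.035)&(Z>.094)&(Z<.102); p=W[m][:,:2]; ev,V=np.linalg.eigh(np.cov(p.T)); print(n,m.sum(),p.mean(0),np.degrees(np.arctan2(V[1,1],V[0,1])))
E
```

```text
t=2.6 pos [ 0.4526 -0.0384  0.2531] alpha -0.1 zax [-0.  0. -1.] q [-0.35 -0.1   1.9   0.    1.34 -0.35] F [0.7 0.8 0.2] -> d [ 2.9 -0.1 53.1] turn 1.413
715 [ 0.45274078 -0.03416363] ((0.45271357893943787, -0.034999288618564606), (0.045005567371845245, 0.019817272201180458), 10.312752723693848)
176.52782154890136
top 89 [ 0.45198663 -0.03568294] 177.5573307771898
scene 109 [ 0.4509328  -0.03513002] 177.2204294878611
```

View pics/w1.png

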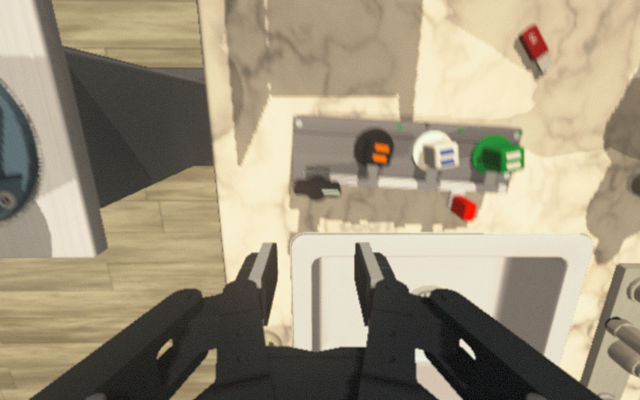

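The wrist view shows the knob bar along the row at (318,188), with its axis at -3.3° in world. The chargers are at (378,150), (440,152) and (498,157), the lug at (463,207) and the stick at (534,48). I'll turn 1.626 rad and go down to grip the knob.

Request:
servo_tool --commands '[[[3.2,0,0],0.18,40],[[0,0,0],0.18,40],[[0,0,0],0.18,40],[[0,0,0],0.18,40],[[0,0,0],0.18,40],[[0,0,0],0.18,40],[[0,0,0],0.18,40],[[0,0,0],0.18,40],[[0,0,0],0.186,40],[[0,0,40],0,40],[[0,0,40],0,40],[[0,0,30],0,40],[[0,0,25],0,40],[[0,0,15],0,40],[[0,0,7],0,40],[[0,0,0],0,8],[[0,0,0],0,5],[[0,0,0],0,5],[[0,0,0],0,5],[[0,0,0],0,5]]'

```text
time_s: 5.15
eef_pos: [0.4524, -0.0357, 0.0972]
eef_rot: [0.002, 1.0, -0.027, 0.0]
wrist_force: [-4.0, -12.2, -2.3]
opening: 0.128
grasp_force: 60.2
```

Run:
```python
from h import *
to(.4525,-.0355,.096,-93.3); print(ctrl.get_obs()['torque'],ctrl.get_obs()['opening'])
```

```text
t=5.2 pos [ 0.4524 -0.0357  0.0972] alpha -93.1 zax [ 0.001 -0.005 -1.   ] q [-0.34  0.13  2.03 -0.01  0.99  1.29] F [ -4.  -12.2  -2.3] -> d [ 0.1 -0.2  1.2] turn 0.003
[-1.82599323  0.4806048  -0.00961841] 0.1275981795072532
```

Gripped. Turning it counter-clockwise.

Request:
servo_tool --commands '[[[0,0.5,0],0,5],[[0,0.5,0],0,5],[[0,0,0],-0.12,5],[[0,0,0],-0.12,5],[[0,0,0],-0.12,5],[[0,0,0],-0.12,5],[[0,0,0],-0.12,5],[[0,0,0],-0.12,5],[[0,0,0],-0.12,5],[[0,0,0],-0.12,5],[[0,0,0],-0.12,5],[[0,0,0],-0.12,5],[[0,0,0],-0.12,5],[[0,0,0],0,5],[[0,0,0],0,5]]'

```text
time_s: 7.02
eef_pos: [0.4525, -0.0363, 0.0972]
eef_rot: [0.002, 0.806, 0.591, -0.001]
wrist_force: [-1.0, -10.0, -3.0]
opening: 0.123
grasp_force: 60.2
```

Run:
```python
from h import *
to(.4525,-.0355,.096,-93.3); print(ctrl.get_obs()['torque'],ctrl.get_obs()['opening'])
```

```text
t=7.0 pos [ 0.4525 -0.0363  0.0972] alpha -17.5 zax [ 0.001 -0.004 -1.   ] q [-0.34  0.13  2.03 -0.    0.99 -0.03] F [ -1. -10.  -3.] -> d [ 0.8 -0.2  1.2] turn 1.323
[-1.47094305  0.50153243  0.06353874] 0.12306868188801143
```

Request:
servo_tool --commands '[[[0,0,0],0,30],[[0,0,0],0,30],[[0,0,0],0,30],[[0,0,-25],0,30],[[0,0,-45],0,30],[[0,0,-30],0,34],[[0,0,0],-0.125,34],[[0,0,0],-0.125,34],[[-4.5,39,0],0,34],[[-4.5,39,0],0,34],[[-4.5,39,0],0,34],[[-4.5,39,0],0,34]]'

```text
time_s: 8.52
eef_pos: [0.6081, -0.0608, 0.1962]
eef_rot: [-0.0, 0.727, 0.687, 0.0]
wrist_force: [0.4, -0.7, -0.1]
opening: 0.4
grasp_force: 0.0
```

Run:
```python
from h import *
to(.607,-.0625,.072,-3.2)
c=cam('wrist'); save('w2',c); W=world(c); X,Y,Z=W[...,0],W[...,1],W[...,2]; I=c['color'].astype(int)
m=(Z>.075)&(Z<.09)&(I[...,0]>120)&(I[...,1]<70)&(Y<-.03)
p=W[m]; print(m.sum(),p.mean(0) if m.sum() else 0,p[:,:2].min(0),p[:,:2].max(0))
t=cam('top');W=world(t); X,Y,Z=W[...,0],W[...,1],W[...,2]; m=(abs(X-.4525)<.035)&(abs(Y+.0355)<.035)&(Z>.094)&(Z<.102); p=W[m][:,:2]
if len(p)>5: ev,V=np.linalg.eigh(np.cov(p.T)); print('knob',m.sum(),p.mean(0),np.degrees(np.arctan2(V[1,1],V[0,1])))
```

```text
t=8.5 pos [ 0.6081 -0.0608  0.1962] alpha -3.2 zax [ 0.  0. -1.] q [-0.29  0.31  1.56  0.    1.26 -0.24] F [ 0.4 -0.7 -0.1] -> d [ -1.7  -1.  124.2] turn 0.000
239 [ 0.61130044 -0.06086102  0.0828346 ] [ 0.60660696 -0.07179242] [ 0.61549269 -0.05194001]
knob 89 [ 0.45273882 -0.03521009] 73.56060904973381
```

The knob now reads 73.6°, about 1.34 rad: slack. Next I'll pinch the lug and pull.

Request:
servo_tool --commands '[[[-1.5,0.5,40],0,34],[[0,0,40],0,34],[[0,0,25],0,34],[[0,0,13],0,34],[[0,0,6],0,34],[[0,0,0],0,8],[[0,0,0],0,5],[[0,0,0],0,5],[[0,0,0],0,5],[[0,-4,0],0,5],[[0,-4,0],0,5],[[0,-4,0],0,5],[[0,-4,0],0,5],[[0,-4,0],0,5],[[0,-4,0],0,5],[[0,-4,0],0,5],[[0,-4,0],0,5],[[0,-2,0],0,5],[[0,0,0],0,5]]'

```text
time_s: 11.0
eef_pos: [0.5754, -0.0608, 0.0735]
eef_rot: [0.002, 0.727, 0.687, 0.002]
wrist_force: [7.2, 1.5, 0.8]
opening: 0.134
grasp_force: 61.6
```

Run:
```python
from h import *
to(.5745,-.0605,.072,-3.2); print(ctrl.get_obs()['opening'])
c=cam('wrist'); save('w3',c)
```

```text
t=11.0 pos [ 0.5754 -0.0608  0.0735] alpha -3.2 zax [ 0.005 -0.001 -1.   ] q [-0.31  0.41  1.72  0.    1.01 -0.26] F [7.2 1.5 0.8] -> d [ 0.2 -0.9  1.5] turn -0.000
0.13410862481606023
```

View pics/w3.png

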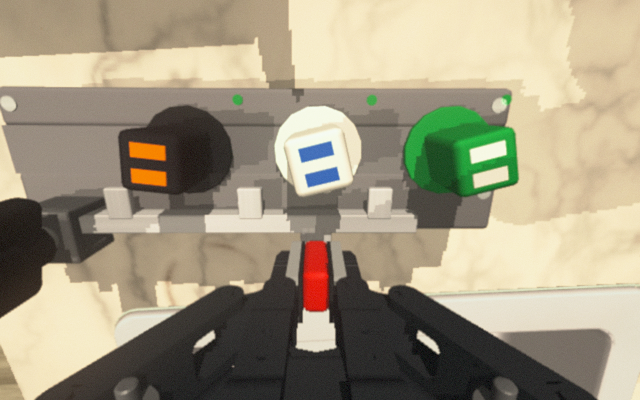

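It has reached its stop (7 N). The tabs at (118,203), (250,203) and (380,203) are clear of the collars, and the white head looks a little yawed. I'll release, rise and measure the heads.

Request:
servo_tool --commands '[[[0,1,0],0,30],[[0,0,0],0,30],[[0,0,0],0,30],[[0,0,-25],0,40],[[0,0,-50],0,40],[[0,0,-52],0,40],[[0,0,0],0,40]]'

```text
time_s: 11.92
eef_pos: [0.5771, -0.0615, 0.2044]
eef_rot: [0.004, 0.727, 0.687, 0.002]
wrist_force: [-0.3, 0.1, -1.3]
opening: 0.472
grasp_force: 0.0
```

```bash
cat > heads.py <<'E'
from h import *
c=cam('wrist'); W=world(c); X,Y,Z=W[...,0],W[...,1],W[...,2]
for nm,x,y in (('black',.514,-.002),('white',.5795,-.0055),('green',.6445,-.009)):
    m=(abs(X-x)<.022)&(abs(Y-y)<.022)&(abs(Z-.08)<.005); k,l,s,_=cv2.connectedComponentsWithStats(m.astype(np.uint8))
    if k<2: print(nm,'none'); continue
    m=l==1+np.argmax(s[1:,4]); p=W[m]; R=cv2.minAreaRect(p[:,:2].astype(np.float32)); print(nm,m.sum(),np.round(p.mean(0),4),np.round(R[0],4),np.round(R[1],4),round(R[2],1))
m=(Z>.075)&(Z<.09)&(c['color'][...,0]>120)&(c['color'][...,1]<70)&(Y<-.03)&(X<.63)
p=W[m]; print('lug',m.sum(),p.mean(0) if m.sum() else 0)
E
python3 - <<'E'
exec(open('heads.py').read()); save('w4',c); to(.514,-.002,.2,-3.2)
E
```

```text
black 904 [ 0.5158 -0.0016  0.0794] [ 0.515  -0.0019] [0.024  0.0244] 80.4
white 878 [ 0.5798 -0.0052  0.0794] [ 0.5798 -0.0057] [0.0239 0.0239] 10.3
green 882 [ 0.6437 -0.0089  0.0794] [ 0.6443 -0.0094] [0.0241 0.024 ] 11.9
lug 290 [ 0.575451   -0.05865277  0.08281135]
t=12.0 pos [ 0.5755 -0.061   0.2015] alpha -3.2 zax [ 0.004 -0.001 -1.   ] q [-0.31  0.24  1.65 -0.    1.25 -0.25] F [-0.9  0.5 -0.8] -> d [ 55.5 -64.7   1.2] turn -0.000
```

Heads fit 24x24. Yaws are black -9.6°, white +10.3° and green +11.9°, and the lug has moved 33 mm. Pulling black first.

Request:
servo_tool --commands '[[[28,-32,0],0,36],[[27.8,-31.7,0],0,36],[[0,0,0],0.112,36],[[0,0,40],0,36],[[0,0,40],0,36],[[0,0,30],0,36],[[0,0,14],0,36],[[0,0,6],0,36],[[0,0,0],0,20],[[0,0,0],0,15],[[0,0,0],0,15],[[0,0,0],0,15],[[0,0,-8],0,15],[[0,0,-10],0,15],[[0,0,-15],0,15],[[0,0,-25],0,15],[[0,0,-35],0,15],[[0,0,-40],0,15],[[0,0,-30],0,15],[[0,0,0],0,15]]'

```text
time_s: 14.48
eef_pos: [0.5156, -0.0017, 0.2364]
eef_rot: [0.003, 0.764, 0.645, 0.002]
wrist_force: [-0.5, 0.6, -0.2]
opening: 0.273
grasp_force: 63.2
```

Run:
```python
from h import *
to(.475,.3205,.234,0); print(ctrl.get_obs()['opening'],ctrl.get_obs()['grasp_force'])
c=cam('wrist'); save('w5',c)
```

```text
t=14.5 pos [ 0.5156 -0.0017  0.2364] alpha -9.6 zax [ 0.007 -0.002 -1.   ] q [-0.23  0.06  1.78 -0.    1.3  -0.07] F [-0.5  0.6 -0.2] -> d [310.9 -93.9   1.6] turn -0.168
0.2733650363582482 63.24114918708801
```

View pics/w5.png

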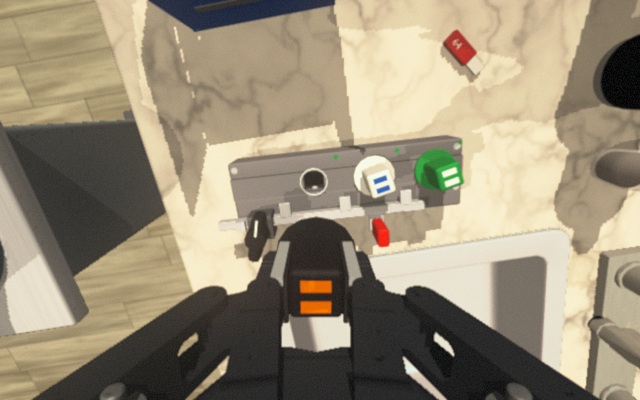

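Black is held at (315,285) and its socket at (314,180) is empty. Placing it in the left bay.

Request:
servo_tool --commands '[[[44.4,-13.4,0],0,15],[[44.4,-13.4,0],0,15],[[44.4,-13.4,0],0,15],[[44.4,-13.4,0],0,15],[[44.4,-13.4,0],0,15],[[44.4,-13.4,0],0,15],[[44.4,-13.4,0],0,15],[[0,0,0],-0.168,15],[[0,0,45],0,15],[[0,0,45],0,15],[[0,0,35],0,15],[[0,0,25],0,15],[[0,0,12],0,15],[[0,0,5],0,15],[[0,0,0],0,15]]'

```text
time_s: 16.4
eef_pos: [0.4735, 0.3208, 0.0656]
eef_rot: [0.0, 0.707, 0.707, 0.0]
wrist_force: [-0.2, -0.8, -0.5]
opening: 0.273
grasp_force: 63.8
```

Run:
```python
from h import *
to(.475,.3205,.067,0); print(ctrl.get_obs()['opening'])
```

```text
t=16.4 pos [0.4735 0.3208 0.0656] alpha 0.0 zax [ 0.  0. -1.] q [ 0.39  0.41  1.74 -0.    0.99  0.39] F [-0.2 -0.8 -0.5] -> d [-0.3  1.5 -1.4] turn 0.000
0.27327138861248035
```

Request:
servo_tool --commands '[[[0,0,1],0,44],[[0,0,0],0,44],[[0,0,0],0,44],[[0,0,-20],0,44],[[0,0,-50],0,44],[[0,0,-60],0,44],[[0,0,-41],0,40],[[-46.6,15.2,0],0,36],[[-46.6,15.2,0],0,36],[[-46.6,15.2,0],0,36],[[-46.6,15.2,0],0,36],[[-46.6,15.2,0],0,36],[[-46.6,15.2,0],0,36],[[-46.7,15.1,0],0,36],[[0,0,0],-0.18,36],[[0,0,0],0,36]]'

```text
time_s: 18.4
eef_pos: [0.5797, -0.006, 0.2364]
eef_rot: [0.0, 0.642, 0.767, 0.0]
wrist_force: [0.6, 1.0, -0.5]
opening: 0.42
grasp_force: 0.0
```

Run:
```python
from h import *
to(.5798,-.0057,.071,10.3)
```

```text
t=18.4 pos [ 0.5797 -0.006   0.2364] alpha 10.2 zax [ 0.001  0.    -1.   ] q [-0.22  0.21  1.61  0.    1.32 -0.39] F [ 0.6  1.  -0.5] -> d [  0.3   0.  165.4] turn -0.002
```

Request:
servo_tool --commands '[[[0,0,50],0,32],[[0,0,50],0,32],[[0,0,35],0,32],[[0,0,18],0,32],[[0,0,8],0,32],[[0,0,0],0,20],[[0,0,0],0,15],[[0,0,0],0,15],[[0,0,0],0,15],[[0,0,-8],0,15],[[0,0,-10],0,15],[[0,0,-15],0,15],[[0,0,-25],0,15],[[0,0,-35],0,15],[[0,0,-40],0,15],[[0,0,-28],0,15],[[0,0,0],0,15]]'

```text
time_s: 20.52
eef_pos: [0.5818, -0.006, 0.24]
eef_rot: [0.004, 0.641, 0.768, 0.002]
wrist_force: [0.4, 0.3, -0.7]
opening: 0.266
grasp_force: 62.4
```

Run:
```python
from h import *
to(.475,.262,.071,0); print(ctrl.get_obs()['opening'],ctrl.get_obs()['grasp_force'])
c=cam('scene'); save('s5',c,(140,80,460,280,2.4))
```

```text
t=20.5 pos [ 0.5818 -0.006   0.24  ] alpha 10.3 zax [ 0.008 -0.002 -1.   ] q [-0.21  0.2   1.61 -0.    1.32 -0.39] F [ 0.4  0.3 -0.7] -> d [283.4 -58.4 167.6] turn 0.180
0.26620927368020525 62.37517833709717
```

View pics/s5.png

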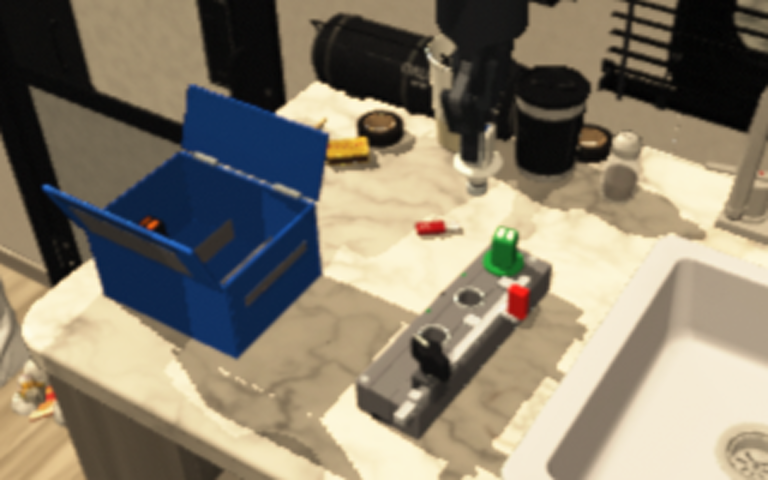

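White is held at (480,165). Black stands in the case at (150,225). The sockets at (435,335) and (470,297) are empty. Placing white in the middle bay.

Request:
servo_tool --commands '[[[47.2,-9.7,0],0,15],[[47.2,-9.7,0],0,15],[[47.2,-9.7,0],0,15],[[47.2,-9.7,0],0,15],[[47.2,-9.8,0],0,15],[[47.4,-9.8,0],0,15],[[0,0,0],0.18,15],[[0,0,45],0,15],[[0,0,45],0,15],[[0,0,35],0,15],[[0,0,25],0,15],[[0,0,12],0,15],[[0,0,6],0,15],[[0,0,0],0,15],[[0,0,0],0,44],[[0,0,0],0,44],[[0,0,0],0,44]]'

```text
time_s: 22.7
eef_pos: [0.4756, 0.2634, 0.0699]
eef_rot: [0.002, 0.707, 0.707, 0.004]
wrist_force: [8.3, 0.2, 3.5]
opening: 0.513
grasp_force: 0.0
```

Run:
```python
from h import *
to(.6443,-.0092,.071,0)
```

```text
t=22.7 pos [0.4756 0.2634 0.0699] alpha -0.0 zax [ 0.009  0.002 -1.   ] q [ 0.29  0.35  1.82 -0.    0.97  0.29] F [8.3 0.2 3.5] -> d [-2.725e+02  1.689e+02 -2.000e-01] turn -0.001
```

Request:
servo_tool --commands '[[[0,2,-5],0,36],[[0,2,-20],0,36],[[0,0,-50],0,36],[[0,0,-60],0,36],[[0,0,-35],0,36],[[0,0,0],0,36]]'

```text
time_s: 23.45
eef_pos: [0.4771, 0.2635, 0.2413]
eef_rot: [0.002, 0.707, 0.707, 0.003]
wrist_force: [-0.1, 0.2, -0.7]
opening: 0.418
grasp_force: 0.0
```

Run:
```python
from h import *
to(.6443,-.0092,.236,11.9)
c=cam('wrist'); save('w6',c)
```

```text
t=23.4 pos [0.4771 0.2635 0.2413] alpha 0.0 zax [ 0.007  0.002 -1.   ] q [0.29 0.12 1.7  0.   1.31 0.29] F [-0.1  0.2 -0.7] -> d [-272.8  167.     5.9] turn -0.207
```

View pics/w6.png

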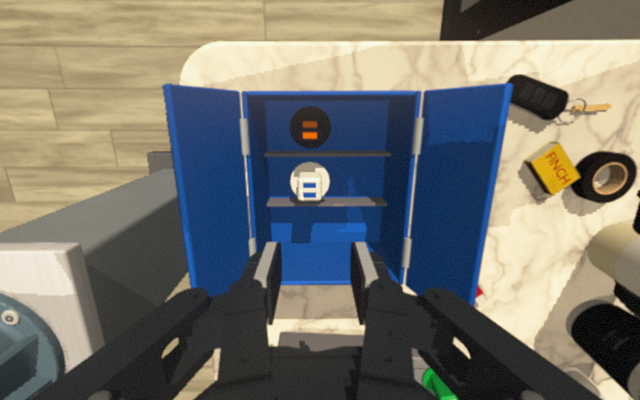

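Both are standing in their bays: black at (310,127), white at (310,184). Now green.

Request:
servo_tool --commands '[[[-45.5,27.8,0],0,32],[[-45.5,27.8,0],0,32],[[-45.5,27.8,0],0,32],[[-45.5,27.8,0],0,32],[[-45.5,27.9,0],0,32],[[-45.3,27.9,0],0,32],[[0,0,0],-0.1,32],[[0,0,0],-0.107,32],[[0,0,50],0,32],[[0,0,50],0,32],[[0,0,30],0,32],[[0,0,10],0,32],[[0,0,0],0,32]]'

```text
time_s: 25.12
eef_pos: [0.6407, -0.0096, 0.095]
eef_rot: [-0.002, 0.63, 0.776, -0.001]
wrist_force: [-1.2, -0.2, -0.3]
opening: 0.375
grasp_force: 0.0
```

Run:
```python
from h import *
to(.6443,-.0092,.075,11.9)
```

```text
t=25.1 pos [ 0.6407 -0.0096  0.095 ] alpha 11.9 zax [-0.004  0.001 -1.   ] q [-0.2   0.5   1.54  0.    1.11 -0.41] F [-1.2 -0.2 -0.3] -> d [-0.4  3.7 19.9] turn -0.001
```

Request:
servo_tool --commands '[[[-0.4,3.7,0],0,32],[[0,0,12],0,32],[[0,0,8],0,32],[[0,0,0],0,20],[[0,0,0],0,15],[[0,0,0],0,15],[[0,0,0],0,15],[[0,0,-8],0,15],[[0,0,-10],0,15],[[0,0,-15],0,15],[[0,0,-25],0,15],[[0,0,-35],0,15],[[0,0,-40],0,15],[[0,0,-28],0,15],[[0,0,0],0,15]]'

```text
time_s: 27.0
eef_pos: [0.6492, -0.0101, 0.2446]
eef_rot: [0.005, 0.63, 0.776, 0.003]
wrist_force: [0.5, 0.4, -0.3]
opening: 0.269
grasp_force: 62.1
```

Run:
```python
from h import *
to(.48,.204,.071,0); print(ctrl.get_obs()['opening'],ctrl.get_obs()['grasp_force'])
c=cam('scene'); W=world(c); I=c['color'].astype(int); m=(I[...,1]>I[...,0]+40)&(I[...,1]>I[...,2]+25)&(W[...,0]>.5)&(W[...,0]<.75)&(abs(W[...,1])<.08); print(m.sum(),np.nanpercentile(W[m],[3,50,97],axis=0))
```

```text
t=27.0 pos [ 0.6492 -0.0101  0.2446] alpha 11.9 zax [ 0.011 -0.002 -1.   ] q [-0.2   0.34  1.43  0.    1.36 -0.41] F [ 0.5  0.4 -0.3] -> d [ 245.1 -123.5  171.2] turn 0.207
0.2693322392240177 62.109750509262085
140 [[ 0.62924776 -0.02929349  0.1972996 ]
 [ 0.64163844 -0.01740564  0.21433289]
 [ 0.66389328  0.01146417  0.24942891]]
```

Request:
servo_tool --commands '[[[40.8,-20.6,0],0,15],[[40.8,-20.6,0],0,15],[[40.8,-20.6,0],0,15],[[40.8,-20.6,0],0,15],[[40.9,-20.6,0],0,15],[[41,-20.5,0],0,15],[[0,0,0],0.1,15],[[0,0,0],0.107,15],[[0,0,45],0,15],[[0,0,45],0,15],[[0,0,35],0,15],[[0,0,25],0,15],[[0,0,13],0,15],[[0,0,6],0,15],[[0,0,0],0,15],[[0,0,0],0,38],[[0,0,0],0,38],[[0,0,0],0,38]]'

```text
time_s: 29.3
eef_pos: [0.4752, 0.2049, 0.0696]
eef_rot: [0.0, 0.707, 0.707, 0.0]
wrist_force: [-0.6, 0.7, 0.2]
opening: 0.45
grasp_force: 0.0
```

Request:
servo_tool --commands '[[[0,0,-20],0,38],[[0,0,-50],0,38],[[0,0,-60],0,38],[[0,0,-40],0,38],[[-35,50,0],0,38],[[-40,50,0],0,38],[[-35,50,0],0,38],[[0,0,0],0,38]]'

```text
time_s: 30.3
eef_pos: [0.6262, 0.0925, 0.2383]
eef_rot: [0.0, 0.709, 0.706, -0.0]
wrist_force: [-0.2, -0.2, -0.0]
opening: 0.444
grasp_force: 0.0
```

```bash
cat > stick.py <<'E'
from h import *
for n in ('wrist','top'):
    c=cam(n); W=world(c); I=c['color'].astype(int); X,Y,Z=W[...,0],W[...,1],W[...,2]
    m=(X>.585)&(X<.8)&(Y>.03)&(Y<.25)&(Z>.0055)&(Z<.013)
    k,l,s,_=cv2.connectedComponentsWithStats(m.astype(np.uint8))
    if k>1:
        q=l==1+np.argmax(s[1:,4]); p=W[q]; R=cv2.minAreaRect(p[:,:2].astype(np.float32)); ev,V=np.linalg.eigh(np.cov(p[:,:2].T))
        print(n,q.sum(),np.round(p.mean(0),4),np.round(R[0],4),np.round(R[1],4),R[2],'axis',np.degrees(np.arctan2(V[1,1],V[0,1])))
    if n=='wrist': save('st',c)
to(.69,.104,.02,0)
E
python3 stick.py
```

```text
wrist 541 [0.6931 0.1042 0.0077] [0.6952 0.1014] [0.0179 0.0499] 38.03151321411133 axis 128.3489939578524
top 70 [0.6937 0.1024 0.0086] [0.6953 0.1007] [0.0179 0.05  ] 42.79111862182617 axis 130.54843653972455
t=30.4 pos [0.6236 0.0954 0.2386] alpha -0.1 zax [-0.001  0.    -1.   ] q [-0.04  0.32  1.47  0.    1.35 -0.04] F [-1.3 -0.3 -0.1] -> d [  8.6  66.7 218.5] turn -0.001
```

View pics/st.png

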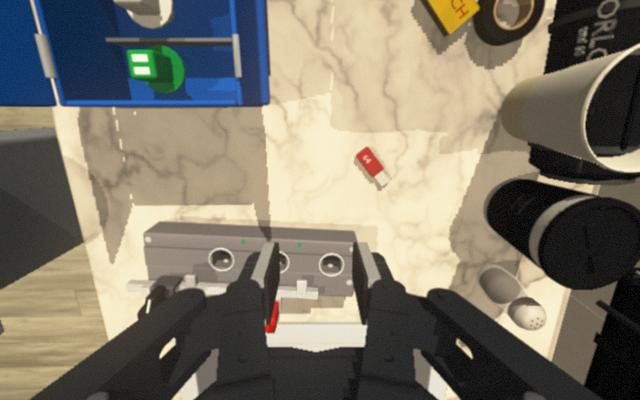

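Green stands in the right bay at (150,65), and the stick is at (370,166): position (.6952,.1012), long axis 128°. I'll move over it.

Request:
servo_tool --commands '[[[3,36,0],0,34],[[2.8,35.7,0],0,34],[[0,0,0],-0.166,34],[[0,0,0],-0.166,34],[[0,0,0],-0.166,34],[[0,0,0],-0.167,34],[[0,0,50],0,34],[[0,0,50],0,34],[[0,0,30],0,34],[[0,0,0],0,34],[[0,0,0],0,34]]'

```text
time_s: 31.78
eef_pos: [0.696, 0.1025, 0.1114]
eef_rot: [0.001, 0.437, 0.899, 0.001]
wrist_force: [0.1, 0.1, -0.5]
opening: 0.4
grasp_force: 0.0
```

```bash
python3 stick.py; python3 -c "
from h import *
to(.6952,.1012,.024,38.2)"
```

```text
wrist 1183 [0.6931 0.1042 0.0077] [0.6953 0.1015] [0.0175 0.0499] 37.891395568847656 axis 128.15125239504727
top 75 [0.6934 0.1022 0.0084] [0.696  0.1009] [0.0209 0.0492] 42.64297866821289 axis 127.50185547594855
t=31.9 pos [0.6968 0.1021 0.1122] alpha 38.1 zax [ 0.004 -0.    -1.   ] q [-0.02  0.59  1.35  0.    1.19 -0.69] F [-0.2  0.2  0.4] -> d [ 6.  -4.5 92.2] turn 0.666
t=31.9 pos [0.6968 0.1021 0.1122] alpha 38.1 zax [ 0.004 -0.    -1.   ] q [-0.02  0.59  1.35  0.    1.19 -0.69] F [-0.2  0.2  0.4] -> d [ 0.6 -2.1 88.2] turn -0.001
```

Request:
servo_tool --commands '[[[0.5,-2,30],0,34],[[0,0,30],0,34],[[0,0,18],0,34],[[0,0,8],0,34],[[0,0,2],0,34],[[0,0,0],0,15],[[0,0,0],0,8],[[0,0,0],0,8],[[0,0,0],0,8],[[0,0,-20],0,8],[[0,0,-50],0,8],[[0,0,-50],0,8],[[0,0,-50],0,8],[[0,0,-40],0,8],[[0,0,0],0,8]]'

```text
time_s: 33.75
eef_pos: [0.6958, 0.1008, 0.2378]
eef_rot: [0.004, 0.438, 0.899, 0.002]
wrist_force: [1.1, 0.6, -0.6]
opening: 0.182
grasp_force: 60.8
```

Run:
```python
from h import *
to(.545,.262,.07,90); print(ctrl.get_obs()['opening'],ctrl.get_obs()['grasp_force'])
```

```text
t=33.8 pos [0.6958 0.1008 0.2378] alpha 38.1 zax [ 0.009 -0.    -1.   ] q [-0.02  0.47  1.27 -0.    1.39 -0.69] F [ 1.1  0.6 -0.6] -> d [220.9 -20.4 166.4] turn -0.906
0.18241542509272196 60.78682065010071
```

Request:
servo_tool --commands '[[[38.4,-5.4,0],0,8],[[38.4,-5.4,0],0,8],[[38.4,-5.4,0],0,8],[[38.4,-5.4,0],0,8],[[38.4,-5.4,0],0,8],[[38.2,-5.2,0],0,8],[[0,0,0],-0.151,8],[[0,0,0],-0.151,8],[[0,0,0],-0.151,8],[[0,0,0],-0.151,8],[[0,0,0],-0.151,8],[[0,0,0],-0.151,8],[[0,0,50],0,8],[[0,0,40],0,8],[[0,0,30],0,8],[[0,0,20],0,8],[[0,0,0],0,8]]'

```text
time_s: 35.88
eef_pos: [0.5248, 0.2617, 0.0896]
eef_rot: [-0.002, -0.0, 1.0, -0.0]
wrist_force: [-0.5, 0.2, 0.3]
opening: 0.186
grasp_force: 60.8
```

Run:
```python
from h import *
to(.53,.262,.08,90); print(ctrl.get_obs()['opening'])
c=cam('scene'); save('s7',c,(140,80,460,280,2.4))
```

```text
t=35.9 pos [0.5248 0.2617 0.0896] alpha 90.0 zax [-0.004 -0.001 -1.   ] q [ 0.26  0.4   1.69 -0.    1.05 -1.31] F [-0.5  0.2  0.3] -> d [-5.3  0.3  9.6] turn 0.000
0.18574221877046249
```

View pics/s7.png

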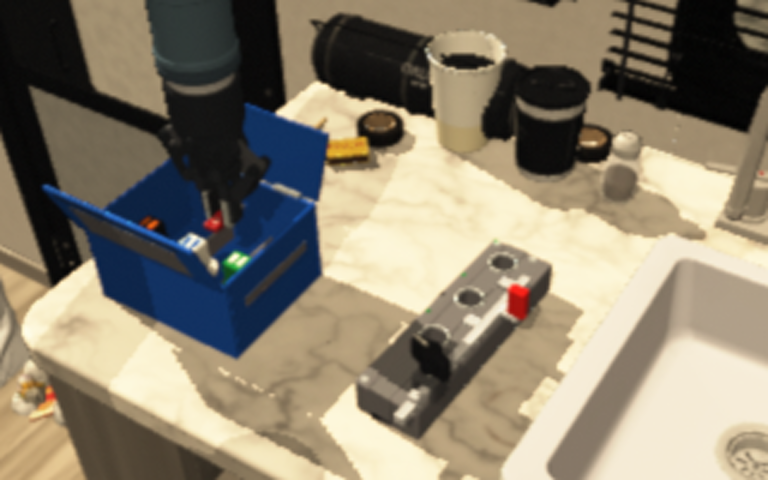

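The stick is held inside the case at (213,222), with all three heads visible below the rim. Releasing.

Request:
servo_tool --commands '[[[-7,0,4],0,8],[[0,0,4],0,8],[[0,0,0],0,36],[[0,0,0],0,36],[[0,0,0],0,36],[[0,0,-30],0,36],[[0,0,-60],0,36],[[0,0,-60],0,36],[[0,0,0],0,36]]'

```text
time_s: 37.05
eef_pos: [0.5365, 0.2631, 0.2401]
eef_rot: [0.006, -0.0, 1.0, 0.002]
wrist_force: [-0.1, -0.6, 0.3]
opening: 0.421
grasp_force: 0.0
```

Run:
```python
from h import *
to(.5755,-.0605,.2,-3.2)
c=cam('wrist'); save('w8',c); c=cam('top'); save('t8',c,(150,110,290,230,4))
W=world(c);X,Y,Z=W[...,0],W[...,1],W[...,2]; I=c['color']; m=(I[...,0]>120)&(I[...,1]<70)&(Z>.07)&(X>.55)&(Y<-.02)&(Y>-.1); print('lug',W[m].mean(0))
```

```text
t=37.0 pos [0.5365 0.2631 0.2401] alpha 90.0 zax [ 0.012  0.003 -1.   ] q [ 0.26  0.23  1.57  0.    1.32 -1.31] F [-0.1 -0.6  0.3] -> d [ -38.4 -323.7   39.6] turn 1.627
lug [ 0.57268964 -0.06122365  0.0802855 ]
```

View pics/w8.png

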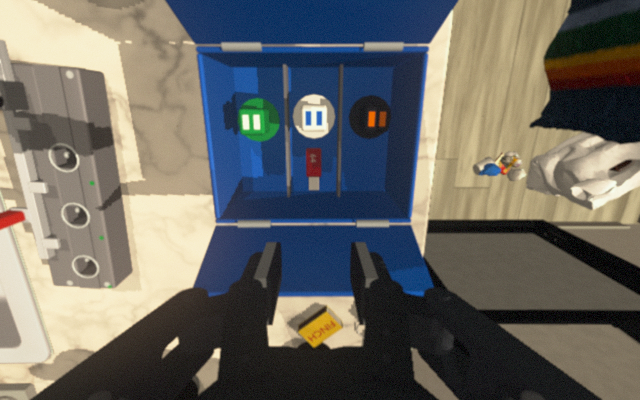

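Green at (258,120), white at (314,117), black at (372,117) and the stick at (314,168) are all lying well inside. Back to the lug.

Request:
servo_tool --commands '[[[-5.5,-46.2,0],0,34],[[-5.5,-46.2,0],0,34],[[-5.5,-46.2,0],0,34],[[-5.5,-46.3,0],0,34],[[-5.5,-46.3,0],0,34],[[-5.5,-46.3,0],0,34],[[-5.4,-46.2,0],0,34],[[0,0,0],0.181,34],[[0,0,0],0.181,34],[[0,0,0],0.181,34],[[0,0,0],0.181,34],[[0,0,0],0.181,34],[[0,0,0],0.181,34],[[0,0,0],0.181,34],[[0,0,0],0.181,34],[[0,0,0],0.18,34],[[0,0,50],0,34],[[0,0,50],0,34],[[0,0,0],0,34],[[0,0,0],0,34]]'

```text
time_s: 39.65
eef_pos: [0.5719, -0.0617, 0.1338]
eef_rot: [-0.0, 0.727, 0.687, -0.0]
wrist_force: [1.0, 0.5, 1.1]
opening: 0.407
grasp_force: 0.0
```

Run:
```python
from h import *
to(.5753,-.0605,.073,-3.2)
```

```text
t=39.6 pos [ 0.5719 -0.0617  0.1338] alpha -3.3 zax [-0.  0. -1.] q [-0.31  0.32  1.7  -0.    1.12 -0.26] F [1.  0.5 1.1] -> d [ 1.4  3.3 60.8] turn -0.001
```

Request:
servo_tool --commands '[[[1.2,3.3,20],0,34],[[0,0,20],0,34],[[0,0,14],0,34],[[0,0,6],0,34],[[0,0,0],0,10],[[0,0,0],0,5],[[0,0,0],0,5],[[0,0,0],0,5],[[0,4,0],0,5],[[0,4,0],0,5],[[0,4,0],0,5],[[0,4,0],0,5],[[0,4,0],0,5],[[0,4,0],0,5],[[0,4,0],0,5],[[0,4,0],0,5],[[0,3,0],0,5],[[0,0,0],0,5]]'

```text
time_s: 41.9
eef_pos: [0.6096, -0.0627, 0.0735]
eef_rot: [-0.0, 0.727, 0.687, -0.001]
wrist_force: [-5.6, -1.1, 8.9]
opening: 0.131
grasp_force: 60.9
```

Run:
```python
from h import *
to(.6085,-.0625,.073,-3.2); print(ctrl.get_obs()['opening'])
c=cam('wrist'); save('w9',c)
```

```text
t=41.9 pos [ 0.6096 -0.0627  0.0735] alpha -3.3 zax [-0.001 -0.    -1.   ] q [-0.3   0.47  1.62 -0.    1.04 -0.24] F [-5.6 -1.1  8.9] -> d [ 0.1 -1.1  0.5] turn -0.001
0.13114719128300253
```

View pics/w9.png

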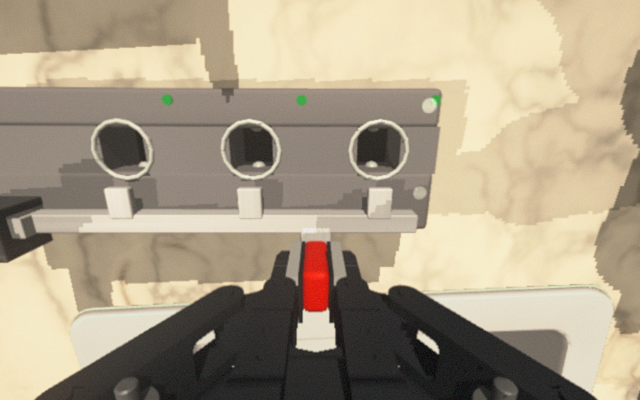

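The bar is at its stop (-5.6 N, 34.2 mm of travel), with the tabs back beside the holes at (120,203), (250,203) and (380,203). Now the knob.

Request:
servo_tool --commands '[[[0,-0.5,0],0,30],[[0,0,0],0,30],[[0,0,0],0,30],[[0,0,-25],0,30],[[0,0,-50],0,36],[[0,0,-35],0,36],[[4.5,-39.5,0],0,36],[[4.5,-39.5,0],0,36],[[4.5,-39.5,0],0,36],[[4.3,-39.5,0],0,36],[[0,0,0],0.12,36],[[0,0,0],0.12,36],[[0,0,30],0,36],[[0,0,0],0,36],[[0,0,0],0,36]]'

```text
time_s: 43.82
eef_pos: [0.453, -0.0359, 0.1539]
eef_rot: [0.0, 0.804, 0.595, 0.0]
wrist_force: [0.1, 0.3, -0.3]
opening: 0.421
grasp_force: 0.0
```

```bash
cat > knob.py <<'E'
from h import *
c=cam('top');W=world(c); X,Y,Z=W[...,0],W[...,1],W[...,2]
m=(abs(X-.4525)<.035)&(abs(Y+.0355)<.035)&(Z>.094)&(Z<.102); p=W[m][:,:2]
if len(p)>5: ev,V=np.linalg.eigh(np.cov(p.T)); print('knob',m.sum(),p.mean(0),np.degrees(np.arctan2(V[1,1],V[0,1])))
m=(c['color'][...,0]>120)&(c['color'][...,1]<70)&(Z>.07)&(X>.55)&(Y<-.02)&(Y>-.1); print('lug',W[m].mean(0))
E
python3 knob.py; python3 -c "
from h import *
to(.4525,-.036,.0975,-17)"
```

```text
knob 50 [ 0.45046764 -0.04395189] 53.6730913255141
lug [ 0.60653701 -0.0626951   0.08069248]
t=43.9 pos [ 0.4533 -0.036   0.1542] alpha -17.0 zax [ 0.001 -0.    -1.   ] q [-0.34  0.03  1.99  0.    1.12 -0.04] F [ 0.   0.3 -0.2] -> d [-0.3 -0.8 56.7] turn -0.000
```

Request:
servo_tool --commands '[[[0,-0.8,25],0,36],[[0,0,20],0,36],[[0,0,12],0,36],[[0,0,0],0,8],[[0,0,0],0,5],[[0,0,0],0,5],[[0,0,0],0,5],[[0,0,0],0,5],[[0,0,0],0.12,5],[[0,0,0],0.12,5],[[0,0,0],0.12,5],[[0,0,0],0.12,5],[[0,0,0],0.12,5],[[0,0,0],0.12,5],[[0,0,0],0.12,5],[[0,0,0],0.12,5],[[0,0,0],0.12,5],[[0,0,0],0.12,5],[[0,0,0],0.12,5],[[0,0,0],0.02,5]]'

```text
time_s: 46.38
eef_pos: [0.4531, -0.0361, 0.0969]
eef_rot: [0.001, 0.999, -0.034, 0.001]
wrist_force: [5.7, -1.1, -4.0]
opening: 0.128
grasp_force: 61.2
```

Run:
```python
from h import *
to(.4525,-.0355,.096,-93.3); print(ctrl.get_obs()['torque'],ctrl.get_obs()['opening'])
```

```text
t=46.4 pos [ 0.4531 -0.0361  0.0969] alpha -93.9 zax [ 0.003 -0.001 -1.   ] q [-0.34  0.13  2.03 -0.    0.99  1.3 ] F [ 5.7 -1.1 -4. ] -> d [-0.6 -0.6  0.9] turn -0.010
[-0.13661946 -0.92700524  0.27096484] 0.1282164188947526
```

Request:
servo_tool --commands '[[[0,0,0],0,30],[[0,0,0],0,30],[[0,0,0],0,30],[[0,0,-30],0,30],[[0,0,-60],0,30],[[0,0,-60],0,0],[[0,0,0],-0.182,0],[[0,0,0],-0.182,0],[[0,0,0],-0.182,0],[[0,0,0],-0.182,0],[[0,0,0],-0.182,0],[[0,0,0],-0.182,0],[[0,0,0],-0.182,0],[[0,0,0],-0.182,0],[[0,0,0],-0.182,0]]'

```text
time_s: 48.25
eef_pos: [0.4517, -0.0355, 0.2462]
eef_rot: [-0.0, 0.705, 0.71, -0.0]
wrist_force: [0.8, -0.4, -0.2]
opening: 0.001
grasp_force: 0.0
```

Request:
servo_tool --commands '[[[49,-19,0],0,0],[[50,-19,0],0,0],[[50,-19,0],0,0],[[50,-19,0],0,0],[[50,-19,0],0,0],[[49,-19,0],0,0],[[0,0,0],0,0]]'

```text
time_s: 49.12
eef_pos: [0.3356, 0.2649, 0.2462]
eef_rot: [-0.0, 0.705, 0.71, -0.0]
wrist_force: [0.6, -0.8, -0.9]
opening: 0.001
grasp_force: 0.0
```

```bash
python3 knob.py
python3 - <<'E'
from h import *
to(.34,.262,.167,0)
E
```

```text
knob 91 [ 0.45188691 -0.03577818] 176.5708493469577
lug [ 0.60693334 -0.06286982  0.08109968]
t=49.2 pos [0.3365 0.2634 0.2462] alpha 0.3 zax [-0.    -0.001 -1.   ] q [ 0.39 -0.16  1.96 -0.    1.34  0.38] F [0.5 0.6 0.6] -> d [-1.4  3.5 79.2] turn 0.005
```

The knob is at 176.6°, as at the start, and the lug is home at .607. Now I'll push the front lid over.

Request:
servo_tool --commands '[[[0,0,40],0,0],[[0,0,39],0,0],[[0,10,0],0,0],[[0,10,0],0,0],[[0,10,0],0,0],[[0,10,0],0,0],[[0,10,0],0,0],[[0,10,0],0,0],[[0,10,0],0,0],[[0,10,0],0,0],[[0,10,0],0,0],[[0,10,0],0,0],[[0,10,0],0,0],[[0,10,0],0,0],[[0,10,0],0,0],[[0,5,0],0,0]]'

```text
time_s: 51.18
eef_pos: [0.4737, 0.2624, 0.1675]
eef_rot: [0.0, 0.707, 0.707, 0.0]
wrist_force: [-0.9, 0.3, -0.3]
opening: 0.003
grasp_force: 0.0
```

Run:
```python
from h import *
to(.47,.262,.127,0)
c=cam('scene'); save('s10',c,(140,80,340,230,3.5))
```

```text
t=51.2 pos [0.4737 0.2624 0.1675] alpha 0.0 zax [ 0.001  0.    -1.   ] q [ 0.29  0.2   1.77 -0.    1.17  0.29] F [-0.9  0.3 -0.3] -> d [-0.4 -3.8 40.5] turn 0.001
```

View pics/s10.png

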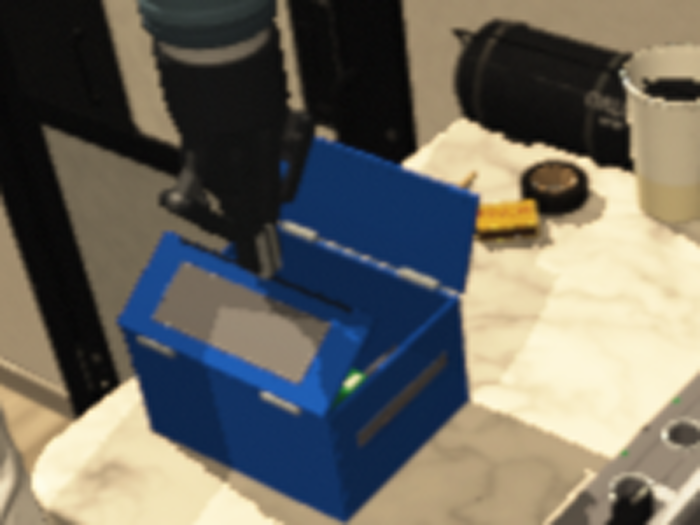

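The front lid stands at about 45° with the fingers just past its edge at (268,270). I'll lift, back off and press it down.

Request:
servo_tool --commands '[[[0,0,-15],0,0],[[0,0,-15],0,0],[[0,-10,0],0,0],[[0,-12,0],0,0],[[0,0,10],0,0],[[0,0,10],0,0],[[0,0,10],0,0],[[0,0,10],0,0],[[0,0,10],0,0],[[0,4,8],0,0],[[0,5,6],0,0],[[0,5,4],0,0],[[0,0,3],0,0],[[0,0,1],0,0],[[0,0,0],0,0]]'

```text
time_s: 53.1
eef_pos: [0.4656, 0.2625, 0.1269]
eef_rot: [0.001, 0.707, 0.708, 0.001]
wrist_force: [-3.3, -2.5, 9.7]
opening: 0.004
grasp_force: 5.2
```

Run:
```python
from h import *
to(.465,.262,.126,0)
```

```text
t=53.1 pos [0.4656 0.2625 0.1269] alpha 0.1 zax [ 0.002 -0.    -1.   ] q [ 0.29  0.24  1.81 -0.    1.08  0.29] F [-3.3 -2.5  9.7] -> d [-0.5 -0.7  0.9] turn 0.001
```

Request:
servo_tool --commands '[[[0,0,1.5],0,0],[[0,0,0],0,0],[[0,0,-40],0,0],[[0,0,-50],0,0],[[0,0,-41],0,0],[[0,48,0],0,0],[[0,49,0],0,0],[[0,49,0],0,0],[[0,49,0],0,0],[[0,0,45],0,0],[[0,0,45],0,0],[[0,0,0],0,0]]'

```text
time_s: 54.6
eef_pos: [0.6566, 0.2619, 0.1594]
eef_rot: [-0.003, 0.707, 0.707, -0.004]
wrist_force: [-0.3, -0.2, -0.6]
opening: 0.002
grasp_force: 0.0
```

Run:
```python
from h import *
to(.52,.262,.167,0)
```

```text
t=54.6 pos [0.6566 0.2619 0.1594] alpha 0.0 zax [-0.009 -0.002 -1.   ] q [ 0.21  0.56  1.3  -0.    1.29  0.21] F [-0.3 -0.2 -0.6] -> d [   0.2 -136.7   -6.3] turn 0.001
```

Request:
servo_tool --commands '[[[0,-10,-7],0,0],[[0,-10,0],0,0],[[0,-10,0],0,0],[[0,-10,0],0,0],[[0,-10,0],0,0],[[0,-10,0],0,0],[[0,-10,0],0,0],[[0,-10,0],0,0],[[0,-10,0],0,0],[[0,-10,0],0,0],[[0,-10,0],0,0],[[0,-10,0],0,0],[[0,-10,0],0,0],[[0,-8,0],0,0],[[0,0,0],0,0],[[0,0,-15],0,0],[[0,0,-15],0,0],[[0,10,0],0,0],[[0,9,0],0,0],[[0,0,0],0,0]]'

```text
time_s: 57.1
eef_pos: [0.5412, 0.2622, 0.2011]
eef_rot: [-0.0, 0.707, 0.707, -0.0]
wrist_force: [0.6, 0.2, 0.3]
opening: -0.004
grasp_force: 0.0
```

Run:
```python
from h import *
to(.526,.262,.126,0)
c=cam('scene'); save('s11',c,(140,80,340,230,3.5))
```

```text
t=57.1 pos [0.5412 0.2622 0.2011] alpha 0.0 zax [-0.001 -0.    -1.   ] q [ 0.25  0.29  1.59 -0.    1.27  0.25] F [0.6 0.2 0.3] -> d [ -0.2 -15.2  75.2] turn 0.000
```

View pics/s11.png

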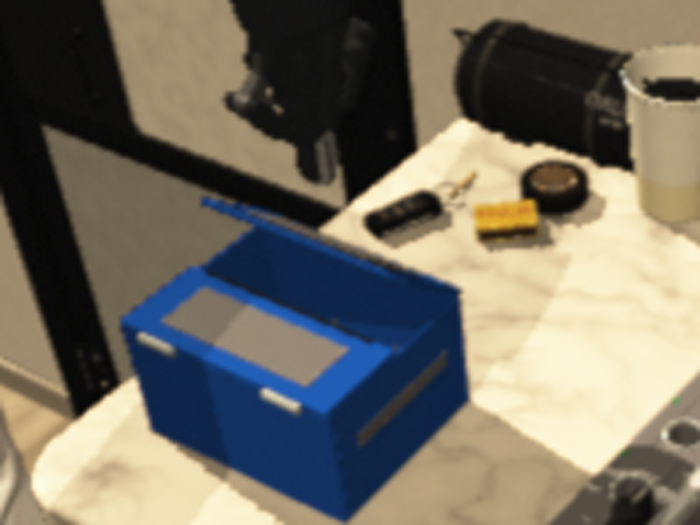

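The front lid is flat and the rear lid half closed, with its edge from (205,200) to (460,290). Pressing down.

Request:
servo_tool --commands '[[[0,0,12],0,0],[[0,0,12],0,0],[[0,0,12],0,0],[[0,0,10],0,0],[[0,-4,10],0,0],[[0,-5,8],0,0],[[0,-5,5],0,0],[[0,0,4],0,0],[[0,0,2],0,0],[[0,0,1.5],0,0],[[0,0,0],0,0]]'

```text
time_s: 58.52
eef_pos: [0.5261, 0.2625, 0.1269]
eef_rot: [-0.0, 0.707, 0.708, -0.001]
wrist_force: [-7.6, -2.3, 14.1]
opening: -0.004
grasp_force: 7.1
```

Request:
servo_tool --commands '[[[0,0,-30],0,0],[[0,0,-60],0,0],[[-50,-40,-20],0,0],[[-60,-60,0],0,0],[[-60,-60,0],0,0],[[-60,-20,0],0,0],[[-60,0,0],0,0],[[0,0,0],0,0]]'

```text
time_s: 59.52
eef_pos: [0.3817, 0.0042, 0.2345]
eef_rot: [0.001, 0.71, 0.705, 0.0]
wrist_force: [-0.3, 0.3, -0.6]
opening: -0.001
grasp_force: 0.0
```

```bash
python3 - <<'E'
from h import *
for n in ('top','scene'):
    c=cam(n); W=world(c); X,Y,Z=W[...,0],W[...,1],W[...,2]
    for nm,a,b in (('front',.425,.49),('rear',.5,.565)):
        m=(X>a)&(X<b)&(Y>.18)&(Y<.34)&(Z>.03)&(Z<.2); p=W[m]; A=np.c_[p[:,:2],np.ones(len(p))]; k=np.linalg.lstsq(A,p[:,2],rcond=None)[0]; print(n,nm,m.sum(),'slope',np.round(k[:2],3),'z',np.round(np.percentile(p[:,2],[2,50,98]),4))
    if n=='top': save('t11',c)
to(.5,.2,.2,0)
E
python3 knob.py
```

```text
knob 91 [ 0.45218009 -0.03558006] 175.98701588854664
lug [ 0.60686199 -0.06264591  0.08015333]Traceback (most recent call last):
  File "<stdin>", line 5, in <module>
    return _quantile_unchecked(
        a, q, axis, out, overwrite_input, method, keepdims, weights)
    return _ureduce(a,
                    func=_quantile_ureduce_func,
    ...<5 lines>...
                    overwrite_input=overwrite_input,
                    method=method)
    r = func(a, **kwargs)
    result = _quantile(arr,
                       quantiles=q,
    ...<2 lines>...
                       out=out,
                       weights=wgt)
    slices_having_nans = np.isnan(arr[-1, ...])
                                  ~~~^^^^^^^^^
IndexError: index -1 is out of bounds for axis 0 with size 0
```

Run:
```python
from h import *
for n in ('top','scene'):
    c=cam(n); W=world(c); X,Y,Z=W[...,0],W[...,1],W[...,2]; save(n+'12',c)
    for nm,a,b in (('front',.425,.49),('rear',.5,.565)):
        m=(X>a)&(X<b)&(Y>.18)&(Y<.34)&(Z>.03)&(Z<.13); p=W[m]
        if len(p)<30: print(n,nm,len(p)); continue
        A=np.c_[p[:,:2],np.ones(len(p))]; k=np.linalg.lstsq(A,p[:,2],rcond=None)[0]; print(n,nm,m.sum(),'slope',np.round(k[:2],3),'z',np.round(np.percentile(p[:,2],[2,50,98]),4))
```

```text
top front 0
top rear 239 slope [-0.018  0.033] z [0.1014 0.1055 0.109 ]
scene front 1184 slope [-0.001  0.003] z [0.1037 0.1064 0.1089]
scene rear 942 slope [ 0.002 -0.   ] z [0.104  0.1065 0.1091]
```

View pics/scene12.png

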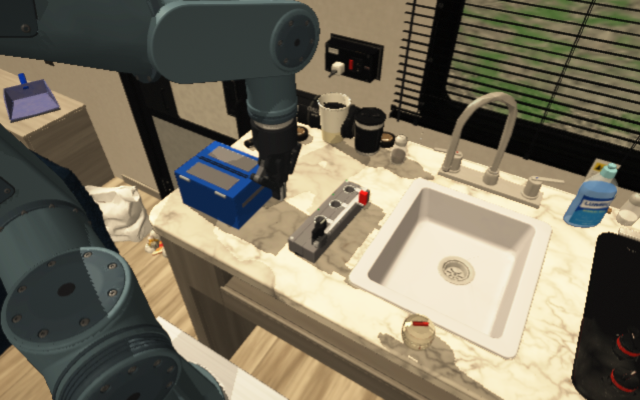

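The scene view shows both lids flat at (222,172), with slope about 0 and height .106. The bank is empty with the knob and lug home, and the timer stands untouched at (419,330). Handing in.

```bash
python3 -c "
from bench import ctrl
print(ctrl.hand_in())"
```

```text
the job is handed in; nothing more can be done
None
```

I handed the job in after about 60 s of robot time: all three chargers and the red stick are in the blue case, the keeper bar is home, the knob is tight, both lids lie flat, and the timer stands where it was; no verdict came back.

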